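Lock the collection pot into the peeling unit's bayonet collar

TASK

Fit the ribbed collection pot to the peeling unit: lower it squarely into the bayonet collar on the sloping panel with its rib facing the open-ring mark, so that it goes fully down, then turn it clockwise until the rib faces the solid-dot mark, and let go. Leave the other things on the counter where they stand.

Things in the scene. Friction and masses are not known exactly. Their poses are not given: they have to be found in the camera images.
- pot_mid (a point): Centre of the collection pot, 45 mm above its underside: a loose, upright grey cylinder with a paler lid part, 48 mm diameter all the way up, 90 mm tall, 0.11 to 0.22 kg. z: its axis, out of the lid. x: towards its rib. The sides at right angles to the rib are bare: grip there. It stands on the counter, rib any way round; it, the cream pot and the pump bottle may swap places.
- pot_rib (a point): Outer edge of the pot's rib at lid-top height: 27.7 mm from the pot's axis along its x, 90 mm above the underside. The rib is dark, 6 mm wide, stands 4 mm proud of the side from 16 mm above the underside up to the lid, and runs on over the lid top as a pointer 3 mm high.
- pot_foot (a point): Centre of the pot's underside. At the foot, two dark bayonet lugs 6 mm high reach out to 29 mm from the axis: a wide one (20 mm) under the rib, a narrow one (8 mm) opposite.
- collar: Bayonet collar fixed on the panel of the peeling unit. Origin: centre of its floor, where the pot's underside comes to rest. z: the collar's axis, square to the panel, 30 degrees from vertical, leaning to the unit's front. x: uphill along the panel, to the solid dot. The unit is a fixed white wedge, 300 mm wide, 270 deep, 168 high at the back, its controls under 17 mm high.
- collar_top (a point): Centre of the collar's mouth, 13 mm above its floor. Grey ring, 72 mm outside. Its top 4 mm is a paler lip of 52 mm bore (2 mm clear round the pot) over a 63 mm wide chamber 9 mm high. The lip has two mouths: 28 mm wide at the open ring for the wide lug, 16 mm opposite for the narrow one. Elsewhere the lugs ride on the lip, 13 mm too high.
- mark_ring (a point): The open-ring mark (entry), a dark printed ring of 11 mm on the panel, 44 mm from the collar's axis, 60 degrees anticlockwise from the dot seen from above the panel: collar direction (0.5, 0.866, 0). The pot goes down with its rib within about 8 degrees of it. A stop about 10 degrees beyond it limits turning anticlockwise.
- mark_dot (a point): The solid-dot mark (locked), a dark printed disc of 10 mm on the panel, 44 mm from the collar's axis along its x. From the entry the pot turns 60 degrees clockwise to it, freely (no spring or detent), the lugs under the lip with 3 mm of play; a stop lies about 3 degrees past it.
- creampot_mid (a point): Centre (39 mm up) of a loose bystander: a plain round cream pot, 55 mm in diameter over its pale screw lid, 78 mm tall, with no rib or lugs.
- pump_mid (a point): A point on the axis, 60 mm up, of a loose bystander: a white pump bottle, 54 mm in diameter, 149 mm tall, with a spout at the top.
- swabjar_mid (a point): Centre (50 mm up) of a loose bystander: a glass jar of cotton balls with a steel lid, 80 mm in diameter, 104 mm tall.

How it is judged (in metres and radians):
On the way:
1. the pot is down on the collar's floor with its rib at the open-ring mark (z of pot_mid in the frame of collar between 0.04 and 0.05 m and x of pot_mid in the frame of collar between -0.008 and 0.008 m and y of pot_mid in the frame of collar between -0.008 and 0.008 m and y of pot_rib in the frame of collar above 0.016 m), for 0.1 s.
At the end, for the whole second after the job is handed in: The pot stands in the collar, fully down on its floor (its centre 45 mm above the floor along the collar's axis, +4/-5 mm), centred within 6 mm, its axis within 0.10 rad of the collar's, its rib within 0.17 rad (10 degrees) of the solid-dot mark (z of pot_mid in the frame of collar between 0.04 and 0.049 m and x of pot_mid in the frame of collar between -0.006 and 0.006 m and y of pot_mid in the frame of collar between -0.006 and 0.006 m and x of pot_rib in the frame of collar above 0.015 m and angle between the x axis of pot_mid and the x axis of collar, either way round below 0.17 rad and angle between the z axis of pot_mid and the z axis of collar, either way round below 0.1 rad); the robot touches nothing.
It fails at once if a bystander (cream pot, pump bottle or swab jar) is moved more than 25 mm or knocked over (distance of any of creampot_mid, pump_mid, swabjar_mid from where it was at the start of the episode above 0.025 m).
It also fails if it takes over 42 s, if anything falls off the work surface, if the arm or the gripper's body presses on something with over 40 N, if the wrist force passes 120 N, or if a joint passes its speed limit or range.

ROBOT

A 7-joint arm with a two-finger parallel gripper is mounted at the origin on the work surface. World frame = base frame: x ahead of the robot, y to its left, z up, the work surface at z = 0. Lengths are in m, angles in degrees, forces in N, time in s.
With the tool pointing down it reaches from about 0.4 to 0.85 m from the base axis. Payload 10.4 kg.
Tool frame: the origin (TCP) lies midway between the tips of the shut fingers; the grasp point (between the pads) lies 19 mm behind it; z points along the fingers, y is the line along which they close (so a half turn about z gives the same grasp; the last joint's range is limited). The gripper opens to 85 mm and grips with 20 to 120 N. Pads are 22 mm wide; open, the fingers measure 114 mm over their backs; the gripper's body (76 mm by 85 mm) begins 54 mm behind the grasp point. The pads swing forward as they close: fully open they stand 13 mm farther back than shut.
Start: joints at [-68.961, 19.034, -3.707, 83.658, 1.238, 77.344, -5.071], TCP at [0.237, 0.578, 0.231] pointing down, gripper open.
Joint ranges: [-148.97, 148.97], [-28.65, 121.19], [-84.17, 76.75], [9.2, 138.47], [-72.65, 252.65], [3.7, 117.97], [-149.18, 149.18]. Speed limits (degrees/s): [127.2, 127.2, 159.86, 159.86, 180, 180, 180].

INTERFACE

Orientations are given as [roll, pitch, yaw] about the fixed x, y, z axes, in that order (R = Rz(yaw) Ry(pitch) Rx(roll)).
In Python, from bench import telemetry, optics, job gives the robot as it stands.
- The arm moves only by the tool jog_arm, never from a script. Its argument "moves" is a list of rows, each an object with "offset": the shift along the tool's x, y, z in cm, a list of three; "twist": the turn, a rotation vector about the tool's x, y, z in rad, a list of three; "claw": the finger opening in cm, from 0 to 8.54. In form: [{"offset": [x, y, z], "twist": [wx, wy, wz], "claw": claw}, ...]. A call has 1 to 5 rows; each row shifts and turns the commanded pose from where the row before left it, along the tool's axes as they then stand; what a row does not reach is not made up. A row lasts 1/12 s, in which the tool goes at most 41.7 mm and 7.16 degrees, less where a joint would pass 70% of its speed; a pose out of reach is approached as far as the arm can. A call with a gripper value outside its range is refused whole. The fingers move at their own pace and stop on an object; the grip force is fixed at half the most. Time passes only in rows, so rows that do not move let the fingers close. It gives the time, the measured TCP pose, the force, the opening and the grip force at its end, in the units of the state.
- telemetry.observe(): the state, without advancing time (a new reading comes with each control period).
- optics.get_image(name): name is "scene" or "top" or "wrist"; returns (picture, depth): 420x560x3 uint8, blue, green, red; 420x560 float32, m along the optical axis (not along the pixel's ray), 0 where there is no reading.
- optics.calibration(name): a dict with "vertical_fov" (degrees; the focal length in pixels is half the picture's height over the tangent of half this angle, whatever the lens; pixels are square), "cx", "cy" (the principal point, pixels), "position" and "attitude" of the camera in the world. Camera axes: x right, y up, looking along -z (the intrinsics and any distortion apply to the point x, -y, -z); pixel columns grow to the right and rows downward; lengths in m; the calibration is good to about 2 mm. A picture is of the moment at which its call begins: read the wrist's pose just before it. calibration takes no time and is no camera call; for the wrist camera it gives the pose at the moment of the call.
- job.close_job(): hands the job in; it is judged then, once.
The state is a dict: "time": time; "joint_pos": joint angles; "joint_velocities": joint speeds; "joint_torque": joint torques, N m; "tool_pos": TCP position; "orientation": TCP orientation; "ft_force": force on the tool from outside, world axes, zero at the start; "torque": the same for the moment, N m; "grip_width": finger opening in m; "grip_force": force on a finger pad.
Only numpy, scipy, OpenCV 4.12 (cv2) and the standard library are available. Lean on these libraries where they do the work, as an engineer would, in place of code of your own. Each camera call takes 0.05 s, during which the arm holds its last target. There are 200 camera calls.

## Working session

There is one attempt and no reset: what is moved stays moved. The work goes in short steps, Python scripts to look and compute and a tool call to move; the robot and the scene stay as the last step left them, time stands still between calls to the robot, and variables do not carry over. Pictures are saved under pics/ and viewed, at most 10 in all, crops included, and the job is handed in when it is done.

Besides the shell and the picture viewer there is one more tool, called after "Call:" as name(argument=value, ...), one argument or row to a line, values as JSON. jog_arm: Moves the arm, as the interface text tells. Its arguments: {"type":"object","properties":{"moves":{"type":"array"}},"required":["moves"]}

```bash
mkdir -p pics; ls
python3 - <<'E'
from bench import telemetry, optics, job
import cv2
print(telemetry.observe())
for n in ("scene","top"):
    im,d=optics.get_image(n); cv2.imwrite(f"pics/{n}0.png",im); print(n,optics.calibration(n)); 
    import numpy as np; np.savez(f"{n}0.npz",im=im,d=d)
print(optics.calibration("wrist"))
E
```

```text
pics
{'time': 0.0, 'joint_pos': array([-68.96076578,  19.07161162,  -3.70687438,  83.70543431,
         1.23888484,  77.34434801,  -5.0732564 ]), 'joint_velocities': array([ 0.0169049 ,  0.06971988, -0.02458116, -0.01559854,  0.0809246 ,
       -0.07822176,  0.02165512]), 'joint_torque': array([ 1.54422094e-03, -6.25440931e+01,  5.05112554e-02, -3.91607165e+01,
        1.63423747e-02,  9.73346236e-03, -3.09873087e-05]), 'tool_pos': array([0.237375  , 0.57776037, 0.23052465]), 'orientation': array([-1.79918659e+02,  5.14148392e-03,  1.57664632e+02]), 'ft_force': array([-0.33299127, -1.58807001, -0.02321607]), 'torque': array([-0.01255004, -0.02230348, -0.01826398]), 'grip_force': 0.0, 'grip_width': 0.08576936088434467}
scene {'vertical_fov': 42.02835429671619, 'cx': 284.8860490196327, 'cy': 214.74380904471616, 'position': array([1.09814232, 0.85231771, 1.17121399]), 'attitude': array([ 46.58409846,  -0.88076753, 150.27322376])}
top {'vertical_fov': 45.7223131560557, 'cx': 278.00343485606936, 'cy': 204.99289258391005, 'position': array([ 0.38921467, -0.13750615,  1.21891033]), 'attitude': array([  6.26196716,   1.15919641, -90.52150375])}
{'vertical_fov': 59.22076547633887, 'cx': 277.80965021083006, 'cy': 216.8457103897063, 'position': array([0.16194391, 0.60963198, 0.37498868]), 'attitude': array([-18.28644169,   0.12721419,  67.66370313])}
```

View pics/scene0.png

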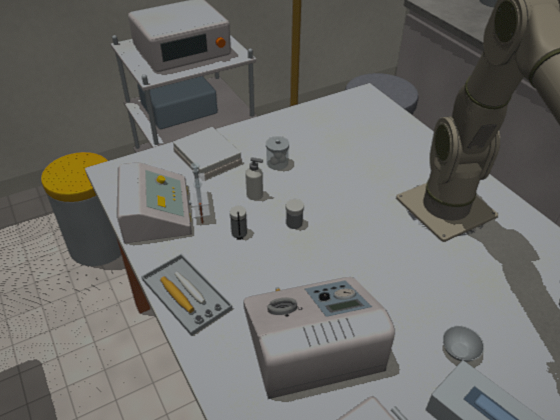

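View pics/top0.png

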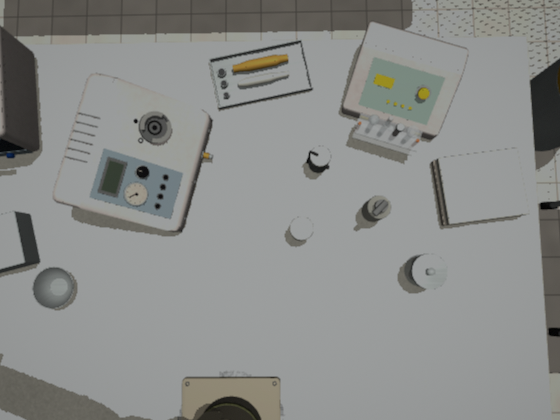

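The ribbed pot is at top (319,158) and scene (239,222). The collar is at top (155,127) with marks near (137,122) and (141,140). The cream pot is at (302,228), the pump at (376,208) and the swab jar at (428,272). Next I'll measure them.

```bash
cat > h.py <<'E'
import numpy as np, cv2
from scipy.spatial.transform import Rotation as R
def pts(c,d,im=None):
    "world point for every pixel of a depth map (pinhole)"
    f=d.shape[0]/2/np.tan(np.radians(c["vertical_fov"]/2))
    v,u=np.mgrid[:d.shape[0],:d.shape[1]]
    p=np.stack([(u-c["cx"])/f*d,-(v-c["cy"])/f*d,-d],-1)
    return p@R.from_euler("xyz",c["attitude"],degrees=True).as_matrix().T+c["position"]
def proj(c,P):
    f=210/np.tan(np.radians(c["vertical_fov"]/2))
    q=(np.atleast_2d(P)-c["position"])@R.from_euler("xyz",c["attitude"],degrees=True).as_matrix()
    return np.c_[c["cx"]+f*q[:,0]/-q[:,2],c["cy"]-f*q[:,1]/-q[:,2]]
E
python3 - <<'E'
from h import *
from bench import optics
z=np.load("top0.npz");c=optics.calibration("top");print({k:v for k,v in c.items() if k not in("position","attitude")})
P=pts(c,z["d"])
for n,(u,v) in dict(table=(250,280),base_tab=(400,330),pot=(321,154),cream=(302,226),pump=(376,205),jar=(428,270),dot=(137,122),ring=(141,140),collar=(155,127),pan=(175,142),pan2=(125,115)).items(): print(n,P[v,u].round(4),z["d"][v,u])
s=np.load("scene0.npz");cs=optics.calibration("scene");S=pts(cs,s["d"])
for n,(u,v) in dict(table=(350,240),pot=(238,211),cream=(294,205)).items(): print(n,S[v,u].round(4))
a=cv2.resize(z["im"][85:185,105:205],(400,400),interpolation=cv2.INTER_CUBIC);b=cv2.resize(z["im"][133:183,295:345],(400,400),interpolation=cv2.INTER_CUBIC)
cv2.imwrite("pics/crop1.png",np.hstack([a,b]))
E
```

```text
{'vertical_fov': 45.7223131560557, 'cx': 278.00343485606936, 'cy': 204.99289258391005}
table [ 0.3409 -0.0443 -0.0016] 1.2095238
base_tab [ 0.2195 -0.4032 -0.0039] 1.1915988
pot [ 0.6303 -0.2159  0.0899] 1.1469254
cream [ 0.4657 -0.1702  0.0761] 1.1434531
pump [ 0.507  -0.3321  0.1253] 1.096058
jar [ 0.3636 -0.4468  0.1007] 1.102594
dot [0.7007 0.1996 0.1298] 1.1228443
ring [0.6615 0.1925 0.1206] 1.1276007
collar [0.6939 0.1639 0.1104] 1.1407145
pan [0.6648 0.1236 0.0835] 1.1634786
pan2 [0.713  0.2224 0.1444] 1.1101809
table [ 0.3543 -0.0235  0.0023]
pot [ 0.629 -0.209  0.092]
cream [ 0.4677 -0.1636  0.0809]
```

View pics/crop1.png

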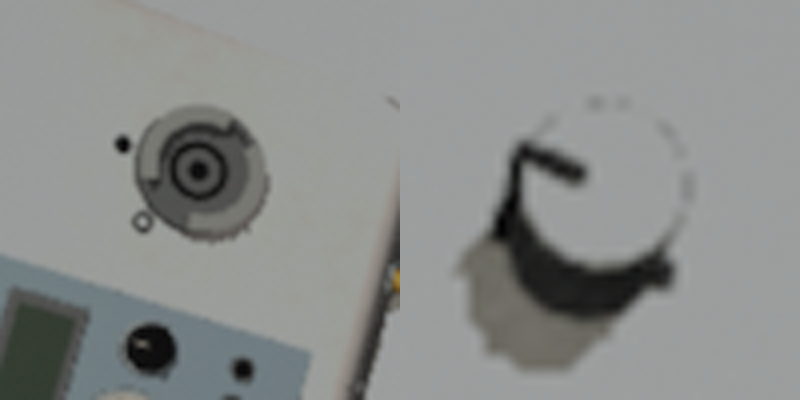

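The crop shows the dot at top px (135.5,121.2), the ring at (140.5,140.2) and the collar centre at about (155,127.5). The pot's pointer runs from px (310.6,151.5) to (318,155), so the rib faces roughly +y. Next I'll estimate the rough collar pose and the first moves.

```bash
cat >> h.py <<'E'
def plane(Q):
    "robust plane fit: normal (up), centre"
    for _ in range(4):
        m=Q.mean(0); n=np.linalg.svd(Q-m,full_matrices=False)[2][2]; n*=np.sign(n[2]); r=(Q-m)@n; Q=Q[abs(r)<max(2*r.std(),.0005)]
    return n,m
def ray(c,u,v,n,m):
    f=210/np.tan(np.radians(c["vertical_fov"]/2))
    r=R.from_euler("xyz",c["attitude"],degrees=True).apply([(u-c["cx"])/f,-(v-c["cy"])/f,-1])
    return c["position"]+r*((m-c["position"])@n)/(r@n)
def delta(pos,eul,tp,TR):
    "offset cm in tool axes and twist to go from pose to pose"
    A=R.from_euler("xyz",eul,degrees=True)
    return A.inv().apply(tp-pos)*100,(A.inv()*TR).as_rotvec()
E
python3 - <<'E'
from h import *
from bench import optics,telemetry
z=np.load("top0.npz");c=optics.calibration("top");P=pts(c,z["d"])
v,u=np.mgrid[:420,:560]; r=np.hypot(u-155,v-127.5)
m=(r>24)&(r<32)&(v-127.5 <12)&(z["d"]>0)
n,q=plane(P[m]);print("normal",n.round(4),"tilt",np.degrees(np.arccos(n[2])))
d=ray(c,135.5,121.2,n,q);g=ray(c,140.5,140.2,n,q);print("dot",d,"ring",g,np.linalg.norm(d-g))
up=np.array([0,0,1])-n*n[2];up/=np.linalg.norm(up);print("up yaw",np.degrees(np.arctan2(up[1],up[0])),"cen",d-.044*up, g-.044*(.5*up+.866*np.cross(n,up)))
a=np.array([ray(c,*p,np.array([0,0,1]),np.array([0,0,.093])) for p in((310.6,151.5),(318,155))]);print(a,np.degrees(np.arctan2(*(a[0]-a[1])[1::-1])))
s=telemetry.observe()
up_xy=up[:2]
print(delta(s["tool_pos"],s["orientation"],np.array([.68,.15,.28]),R.from_euler("xyz",[180,0,104],degrees=True)))
E
```

```text
normal [-0.1261 -0.4867  0.8644] tilt 30.18578519117311
dot [0.70169773 0.2020553  0.1331274 ] ring [0.66065445 0.19314347 0.1221221 ] 0.043417600502048945
up yaw 75.4764583311496 cen [0.69215975 0.1652371  0.11100396] [0.69277184 0.16517873 0.11106038]
[[ 0.63582816 -0.19191104  0.093     ]
 [ 0.62741852 -0.20874833  0.093     ]] 63.45946371841757
(array([-57.1982138 , -22.75972739,  -4.90846319]), array([-1.12270563e-03,  6.35127438e-04,  9.36666233e-01]))
```

Call:
jog_arm(
  moves=[
    {"offset": [-3.4,-1.6,-0.6],"twist": [0,0,0],"claw": 8.5},
    {"offset": [-3.4,-1.6,-0.6],"twist": [0,0,0],"claw": 8.5},
    {"offset": [-3.4,-1.6,-0.6],"twist": [0,0,0],"claw": 8.5},
    {"offset": [-3.4,-1.6,-0.6],"twist": [0,0,0],"claw": 8.5},
    {"offset": [-3.4,-1.6,-0.6],"twist": [0,0,0],"claw": 8.5},
  ],
)

```text
time: 0.52
tool_pos: [0.3652, 0.4379, 0.2613]
orientation: [-180.0, -0.0, 157.7]
ft_force: [0.1, -0.0, -0.3]
grip_width: 0.0849
grip_force: 0.0
```

Call:
jog_arm(
  moves=[
    {"offset": [-3.4,-1.6,0],"twist": [0,0,0],"claw": 8.5},
    {"offset": [-3.4,-1.6,0],"twist": [0,0,0],"claw": 8.5},
    {"offset": [-3.4,-1.6,0],"twist": [0,0,0],"claw": 8.5},
    {"offset": [-3.4,-1.6,0],"twist": [0,0,0],"claw": 8.5},
    {"offset": [-3.4,-1.6,0],"twist": [0,0,0],"claw": 8.5},
  ],
)

```text
time: 0.93
tool_pos: [0.492, 0.2993, 0.2612]
orientation: [-180.0, -0.0, 157.7]
ft_force: [0.5, 0.8, 0.0]
grip_width: 0.0849
grip_force: 0.0
```

Call:
jog_arm(
  moves=[
    {"offset": [-3.4,-1.6,0],"twist": [0,0,0],"claw": 8.5},
    {"offset": [-3.4,-1.6,0],"twist": [0,0,0],"claw": 8.5},
    {"offset": [-3.4,-1.6,0],"twist": [0,0,0],"claw": 8.5},
    {"offset": [-3.4,-1.6,0],"twist": [0,0,0],"claw": 8.5},
    {"offset": [-3.4,-1.6,0],"twist": [0,0,0],"claw": 8.5},
  ],
)

```text
time: 1.35
tool_pos: [0.6189, 0.1608, 0.261]
orientation: [-180.0, -0.0, 157.7]
ft_force: [-0.6, -0.2, 0.4]
grip_width: 0.0849
grip_force: 0.0
```

Run:
```python
from h import *
from bench import telemetry
s=telemetry.observe();print(s["tool_pos"],s["orientation"],s["joint_pos"].round(1))
n=np.array([-.1261,-.4867,.8644]);up=np.array([0,0,1])-n*n[2];up/=np.linalg.norm(up);y=np.cross(n,up)
for a in (0,30,60):
    t=np.radians(a);x=np.cos(t)*up+np.sin(t)*y; T=R.from_matrix(np.c_[x,np.cross(-n,x),-n])
    print(a,*delta(s["tool_pos"],s["orientation"],np.array([.6925,.165,.111])+.13*n,T))
```

```text
[0.61885455 0.16084429 0.26102426] [-1.79987533e+02 -1.99628190e-02  1.57684538e+02] [-30.5  20.2  15.8  79.6  -5.5  81.   52.9]
0 [-7.54241919 -3.29407133  3.76331499] [-0.37772808  0.43231509  1.39895226]
30 [-7.54241919 -3.29407133  3.76331499] [-0.45285043  0.30380733  0.88936081]
60 [-7.54241919 -3.29407133  3.76331499] [-0.50177848  0.17137445  0.37848557]
```

Call:
jog_arm(
  moves=[
    {"offset": [-2.5,-1.1,1.2],"twist": [0,0,0],"claw": 8.5},
    {"offset": [-2.5,-1.1,1.2],"twist": [0,0,0],"claw": 8.5},
    {"offset": [-2.5,-1.1,1.3],"twist": [0,0,0],"claw": 8.5},
    {"offset": [0,0,0],"twist": [-0.045,0.03,0.089],"claw": 8.5},
    {"offset": [0,0,0],"twist": [-0.045,0.03,0.089],"claw": 8.5},
  ],
)

```text
time: 1.77
tool_pos: [0.6749, 0.1024, 0.2222]
orientation: [175.2, -4.1, 147.3]
ft_force: [-0.5, 0.7, 1.0]
grip_width: 0.0849
grip_force: 0.0
```

Call:
jog_arm(
  moves=[
    {"offset": [0,0,0],"twist": [-0.045,0.03,0.089],"claw": 8.5},
    {"offset": [0,0,0],"twist": [-0.045,0.03,0.089],"claw": 8.5},
    {"offset": [0,0,0],"twist": [-0.045,0.03,0.089],"claw": 8.5},
    {"offset": [0,0,0],"twist": [-0.045,0.03,0.089],"claw": 8.5},
    {"offset": [0,0,0],"twist": [-0.045,0.03,0.089],"claw": 8.5},
  ],
)

```text
time: 2.18
tool_pos: [0.6749, 0.103, 0.2239]
orientation: [166.4, -16.8, 123.3]
ft_force: [-0.3, 0.1, 0.1]
grip_width: 0.0849
grip_force: 0.0
```

Call:
jog_arm(
  moves=[
    {"offset": [0,0,0],"twist": [-0.045,0.03,0.089],"claw": 8.5},
    {"offset": [0,0,0],"twist": [-0.045,0.03,0.089],"claw": 8.5},
    {"offset": [0,0,0],"twist": [-0.045,0.03,0.089],"claw": 8.5},
    {"offset": [0,0,0],"twist": [0,0,0],"claw": 8.5},
    {"offset": [0,0,0],"twist": [0,0,0],"claw": 8.5},
  ],
)

```text
time: 2.6
tool_pos: [0.6744, 0.1026, 0.2239]
orientation: [163.9, -25.5, 109.2]
ft_force: [0.6, 1.0, 0.7]
grip_width: 0.0851
grip_force: 0.0
```

Run:
```python
from h import *
from bench import telemetry,optics
s=telemetry.observe();print(s["tool_pos"],s["orientation"],s["joint_pos"].round(1))
c=optics.calibration("wrist");im,d=optics.get_image("wrist");np.savez("w1.npz",im=im,d=d,**c)
cv2.imwrite("pics/w1.png",im)
```

```text
[0.67443278 0.10264311 0.22386043] [163.89707063 -25.49658969 109.19116042] [-13.4  22.4  19.4  87.2 -39.3  70.4  33.1]
```

View pics/w1.png

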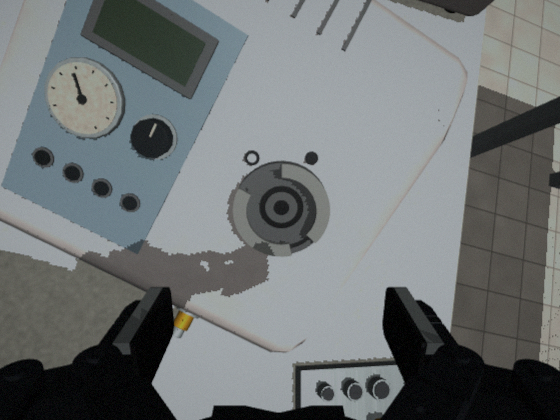

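Wrist view: collar centre at about px (281,208), open ring at (252,158), solid dot at (311,158), with the mouths in line with the ring. Next I'll fit the collar frame and repeat the fit from "top".

Run:
```python
from h import *
z=np.load("w1.npz");c={k:z[k] for k in("vertical_fov","cx","cy","position","attitude")};d=z["d"];P=pts(c,d);g=cv2.cvtColor(z["im"],cv2.COLOR_BGR2GRAY)
v,u=np.mgrid[:420,:560]; r=np.hypot(u-281,v-208)
n,q=plane(P[(r>60)&(r<110)&(g>120)&(u>275)&(d>0)]);print("n",n.round(4),"tilt",np.degrees(np.arccos(n[2])))
def cen(u0,v0,h):
    w=np.clip(130-g[v0-h:v0+h+1,u0-h:u0+h+1].astype(float),0,None);vv,uu=np.mgrid[v0-h:v0+h+1,u0-h:u0+h+1];return (uu*w).sum()/w.sum(),(vv*w).sum()/w.sum()
D=cen(311,158,9);G=cen(252,158,9);C=cen(281,208,4);print(D,G,C)
D3=ray(c,*D,n,q);G3=ray(c,*G,n,q)
off=((P[(r<8)&(d>0)]-q)@n);top=((P[(r>38)&(r<46)&(d>0)]-q)@n);print("floor height",np.median(off),"lip",np.percentile(top,[20,50,80]))
C3=ray(c,*C,n,q+n*np.median(off))
for nn in (n,):
    x=D3-C3;x-=nn*(x@nn);gg=G3-C3;gg-=nn*(gg@nn);print("D",D3,"G",G3,"C",C3,"dist",np.linalg.norm(x),np.linalg.norm(gg),np.degrees(np.arctan2(np.cross(x,gg)@nn,x@gg)))
up=np.array([0,0,1])-n*n[2];up/=np.linalg.norm(up);x/=np.linalg.norm(x)
print("up",up,"x",x,"yaw up",np.degrees(np.arctan2(up[1],up[0])),"angle",np.degrees(np.arccos(up@x)))
y=np.cross(n,up);print("centre from marks",D3-.044*up,G3-.044*(.5*up+.866*y))
```

```text
n [ 0.5852 -0.3103  0.7492] tilt 41.48074550746346
(np.float64(310.6661518661519), np.float64(158.15066495066495)) (np.float64(251.6469534050179), np.float64(157.94108422939067)) (np.float64(281.01025390625), np.float64(208.0093994140625))
floor height -0.022916874259551752 lip [-0.03420952 -0.01525448  0.00153448]
D [0.69689484 0.19469862 0.15260735] G [0.65474934 0.17473496 0.17726008] C [0.69268929 0.16452049 0.11280457] dist 0.04458120665715554 0.07192429460031453 46.945942192831104
up [-0.6618969   0.35094259  0.66236832] x [-0.20648633  0.83642244  0.50770159] yaw up 152.06713680116982 angle 39.959878486772304
centre from marks [0.72601831 0.17925714 0.12346314] [0.68716039 0.200679   0.16268798]
```

```bash
cat > col.py <<'E'
from h import *
z=np.load("w1.npz");c={k:z[k] for k in("vertical_fov","cx","cy","position","attitude")};d=z["d"];P=pts(c,d);g=cv2.cvtColor(z["im"],cv2.COLOR_BGR2GRAY)
v,u=np.mgrid[:420,:560]; r=np.hypot(u-281,v-208)
n,q=plane(P[(g>100)&(u>265)&(u<400)&(v>70)&(v<145)&(d>0)]);print("n",n.round(4),"tilt",np.degrees(np.arccos(n[2])))
D3=ray(c,310.67,158.15,n,q);G3=ray(c,251.65,157.94,n,q)
off=np.median((P[(r<8)&(d>0)]-q)@n);print("floor",off,"lip",np.percentile((P[(r>38)&(r<46)&(d>0)]-q)@n,[20,50,80]))
C3=ray(c,281,208,n,q+n*off)
x=D3-C3;x-=n*(x@n);gg=G3-C3;gg-=n*(gg@n);print("D",D3,"G",G3,"C",C3,"dist",np.linalg.norm(x),np.linalg.norm(gg),np.degrees(np.arctan2(np.cross(x,gg)@n,x@gg)))
up=np.array([0,0,1])-n*n[2];up/=np.linalg.norm(up);x/=np.linalg.norm(x)
print("yaw up",np.degrees(np.arctan2(up[1],up[0])),"yaw x",np.degrees(np.arctan2(x[1],x[0])))
y=np.cross(n,up);print("centre from marks",D3-.044*up,G3-.044*(.5*up+.866*y))
E
python3 col.py
```

```text
n [-0.1252 -0.4799  0.8683] tilt 29.732561006572304
floor 0.001302390509517123 lip [0.00903507 0.01238357 0.01310445]
D [0.70231997 0.20226521 0.13333338] G [0.66083489 0.19350356 0.12251021] C [0.69272216 0.16456778 0.1126161 ] dist 0.04405364563893228 0.04416191170000071 59.47857678175981
yaw up 75.37860353471723 yaw x 75.72159359701786
centre from marks [0.69267525 0.16529517 0.11151148] [0.69288253 0.16539992 0.11159926]
```

Run:
```python
from h import *
from bench import telemetry
s=telemetry.observe()
print(delta(s["tool_pos"],s["orientation"],np.array([.63,-.21,.21]),R.from_euler("xyz",[180,0,63],degrees=True)))
```

```text
(array([-25.9911411 , -11.01423344, -14.44025315]), array([ 0.08299691, -0.52690466,  0.7270334 ]))
```

Call:
jog_arm(
  moves=[
    {"offset": [-2.6,-1.1,-1.44],"twist": [0,0,0],"claw": 8.5},
    {"offset": [-2.6,-1.1,-1.44],"twist": [0,0,0],"claw": 8.5},
    {"offset": [-2.6,-1.1,-1.44],"twist": [0,0,0],"claw": 8.5},
    {"offset": [-2.6,-1.1,-1.44],"twist": [0,0,0],"claw": 8.5},
    {"offset": [-2.6,-1.1,-1.44],"twist": [0,0,0],"claw": 8.5},
  ],
)

```text
time: 3.07
tool_pos: [0.6521, -0.0536, 0.217]
orientation: [163.8, -25.5, 109.4]
ft_force: [0.6, 0.5, -0.1]
grip_width: 0.0851
grip_force: 0.0
```

Call:
jog_arm(
  moves=[
    {"offset": [-2.6,-1.1,-1.44],"twist": [0,0,0],"claw": 8.5},
    {"offset": [-2.6,-1.1,-1.44],"twist": [0,0,0],"claw": 8.5},
    {"offset": [-2.6,-1.1,-1.44],"twist": [0,0,0],"claw": 8.5},
    {"offset": [-2.6,-1.1,-1.44],"twist": [0,0,0],"claw": 8.5},
    {"offset": [-2.6,-1.1,-1.44],"twist": [0,0,0],"claw": 8.5},
  ],
)

```text
time: 3.48
tool_pos: [0.6296, -0.2104, 0.2093]
orientation: [163.8, -25.5, 109.4]
ft_force: [0.6, 0.5, -0.4]
grip_width: 0.0854
grip_force: 0.0
```

Call:
jog_arm(
  moves=[
    {"offset": [0,0,0],"twist": [0.0092,-0.0585,0.0808],"claw": 8.5},
    {"offset": [0,0,0],"twist": [0.0092,-0.0585,0.0808],"claw": 8.5},
    {"offset": [0,0,0],"twist": [0.0092,-0.0585,0.0808],"claw": 8.5},
    {"offset": [0,0,0],"twist": [0.0092,-0.0585,0.0808],"claw": 8.5},
    {"offset": [0,0,0],"twist": [0.0092,-0.0585,0.0808],"claw": 8.5},
  ],
)

```text
time: 3.9
tool_pos: [0.63, -0.2093, 0.2099]
orientation: [175.7, -12.7, 81.9]
ft_force: [0.1, 0.1, 0.7]
grip_width: 0.0853
grip_force: 0.0
```

Call:
jog_arm(
  moves=[
    {"offset": [0,0,0],"twist": [0.0092,-0.0585,0.0808],"claw": 8.5},
    {"offset": [0,0,0],"twist": [0.0092,-0.0585,0.0808],"claw": 8.5},
    {"offset": [0,0,0],"twist": [0.0092,-0.0585,0.0808],"claw": 8.5},
    {"offset": [0,0,0],"twist": [0.0092,-0.0585,0.0808],"claw": 8.5},
    {"offset": [0,0,0],"twist": [0,0,0],"claw": 8.5},
  ],
)

```text
time: 4.32
tool_pos: [0.6318, -0.2053, 0.2091]
orientation: [-179.9, 0.1, 63.1]
ft_force: [1.4, 0.7, -0.6]
grip_width: 0.085
grip_force: 0.0
```

Run:
```python
from h import *
from bench import telemetry,optics
s=telemetry.observe();print(s["tool_pos"],s["orientation"],s["joint_pos"].round(1))
c=optics.calibration("wrist");im,d=optics.get_image("wrist");np.savez("w2.npz",im=im,d=d,**c)
cv2.imwrite("pics/w2.png",im)
```

```text
[ 0.6317821  -0.20533993  0.20910173] [-1.79914575e+02  8.21203990e-02  6.31362885e+01] [-14.4  28.8  40.8  80.6 -18.7  77.5   0.1]
```

View pics/w2.png

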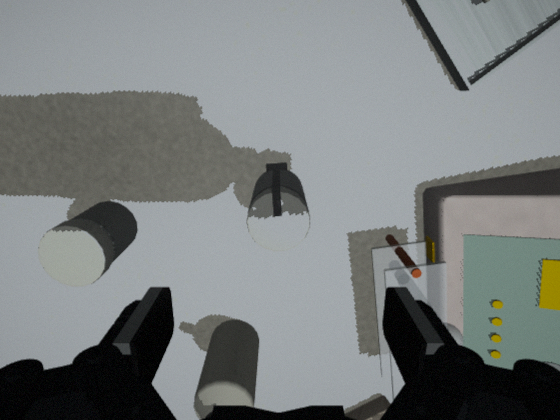

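The pot lid is centred near px (278,221). The pointer at about (277,191–215) and wide lug at (276,167) run almost straight along tool +x. Next I'll fit the axis and rib yaw.

Run:
```python
from h import *
from bench import telemetry
z=np.load("w2.npz");c={k:z[k] for k in("vertical_fov","cx","cy","position","attitude")};d=z["d"];P=pts(c,d);g=cv2.cvtColor(z["im"],cv2.COLOR_BGR2GRAY)
v,u=np.mgrid[:420,:560]
near=(u>240)&(u<316)&(v>180)&(v<262)&(d>0)
m=(near&(P[...,2]>.083)&(P[...,2]<.1)).astype(np.uint8)
print("lid z",np.percentile(P[m>0][:,2],[5,50,95]),"table",np.median(P[60:90,200:300,2]))
ct=max(cv2.findContours(m,0,cv2.CHAIN_APPROX_NONE)[0],key=cv2.contourArea)[:,0]
Z=np.array([0,0,1.]);W=np.array([ray(c,a,b,Z,np.array([0,0,.09])) for a,b in ct])[:,:2]
from scipy.optimize import least_squares
f=least_squares(lambda p:np.hypot(W[:,0]-p[0],W[:,1]-p[1])-p[2],[.63,-.21,.024],loss="soft_l1",f_scale=.0005);C=f.x;print("centre,r",C)
dk=near&(g<70)&(np.hypot(u-278,v-221)<33)
# pointer: dark pixels within lid disc, on top plane 93 mm
vv,uu=np.nonzero(dk); Q=np.array([ray(c,a,b,Z,np.array([0,0,.093])) for a,b in zip(uu,vv)])[:,:2]
k=np.hypot(*(Q-C[:2]).T)<.0225;Q=Q[k];print(k.sum(),"u range",uu[k].min(),uu[k].max(),vv[k].min(),vv[k].max())
e=Q.mean(0)-C[:2];w=np.linalg.svd(Q-Q.mean(0))[2][0];w*=np.sign(w@e)
print("yaw from mean",np.degrees(np.arctan2(*e[::-1])),"from line",np.degrees(np.arctan2(*w[::-1])))
L=ray(c,276.5,167,Z,np.array([0,0,.006]))[:2]-C[:2];print("lug",np.degrees(np.arctan2(*L[::-1])),np.linalg.norm(L))
```

```text
lid z [0.09021631 0.0917802  0.09434801] table 0.0017142287073153573
centre,r [ 0.62634165 -0.2126417   0.02399973]
195 u range 272 281 193 215
yaw from mean 67.18856520469238 from line 65.88047525209669
lug 66.31292660003841 0.02433955697375654
```

Run:
```python
from h import *
from bench import telemetry
s=telemetry.observe()
print(delta(s["tool_pos"],s["orientation"],np.array([.6263,-.2126,.040]),R.from_euler("xyz",[180,0,66.4],degrees=True)))
```

```text
(array([-0.75383125, -0.14271686, 16.90127253]), array([-0.00119693, -0.0010829 , -0.05417667]))
```

Call:
jog_arm(
  moves=[
    {"offset": [-0.75,-0.14,2.0],"twist": [-0.001,-0.001,-0.054],"claw": 8.5},
    {"offset": [0,0,2.5],"twist": [0,0,0],"claw": 8.5},
    {"offset": [0,0,2.5],"twist": [0,0,0],"claw": 8.5},
    {"offset": [0,0,0],"twist": [0,0,0],"claw": 8.5},
    {"offset": [0,0,0],"twist": [0,0,0],"claw": 8.5},
  ],
)

```text
time: 4.78
tool_pos: [0.6239, -0.2162, 0.1388]
orientation: [-179.9, -0.0, 66.0]
ft_force: [0.5, 0.5, -0.1]
grip_width: 0.0849
grip_force: 0.0
```

Run:
```python
from h import *
from bench import telemetry
s=telemetry.observe();print(s["tool_pos"],s["orientation"])
print(delta(s["tool_pos"],s["orientation"],np.array([.6263,-.2126,.040]),R.from_euler("xyz",[180,0,66.4],degrees=True)))
```

```text
[ 0.62393774 -0.21620322  0.13881795] [-1.79894896e+02 -4.60231629e-02  6.60047924e+01]
(array([0.41730887, 0.08741025, 9.88198941]), array([-0.00183164, -0.00080958, -0.00689694]))
```

Call:
jog_arm(
  moves=[
    {"offset": [0.42,0.09,1.5],"twist": [-0.002,-0.001,-0.007],"claw": 8.5},
    {"offset": [0,0,2.0],"twist": [0,0,0],"claw": 8.5},
    {"offset": [0,0,2.5],"twist": [0,0,0],"claw": 8.5},
    {"offset": [0,0,2.5],"twist": [0,0,0],"claw": 8.5},
    {"offset": [0,0,1.4],"twist": [0,0,0],"claw": 8.5},
  ],
)

```text
time: 5.2
tool_pos: [0.6275, -0.2126, 0.0398]
orientation: [179.9, -0.0, 66.4]
ft_force: [-0.1, 0.3, -0.8]
grip_width: 0.0849
grip_force: 0.0
```

Call:
jog_arm(
  moves=[
    {"offset": [0,0,0],"twist": [0,0,0],"claw": 8.5},
    {"offset": [0,0,0],"twist": [0,0,0],"claw": 8.5},
    {"offset": [0,0,0],"twist": [0,0,0],"claw": 8.5},
  ],
)

```text
time: 5.45
tool_pos: [0.6285, -0.2132, 0.0425]
orientation: [179.7, -0.0, 66.3]
ft_force: [-0.0, -0.2, 0.0]
grip_width: 0.0849
grip_force: 0.0
```

Run:
```python
from h import *
from bench import telemetry
s=telemetry.observe();print(s["tool_pos"],s["orientation"],s["ft_force"])
print(delta(s["tool_pos"],s["orientation"],np.array([.6263,-.2126,.040]),R.from_euler("xyz",[180,0,66.4],degrees=True)))
```

```text
[ 0.62852153 -0.21323637  0.04247231] [ 1.79720858e+02 -3.00947431e-03  6.63105243e+01] [-0.02178543 -0.23446601  0.01765648]
(array([-0.03099508, -0.23020381,  0.2461108 ]), array([ 4.87198538e-03, -4.87209948e-05, -1.56177050e-03]))
```

Call:
jog_arm(
  moves=[
    {"offset": [-0.03,-0.2,0.2],"twist": [0.004,0,0],"claw": 8.5},
    {"offset": [0,0,0],"twist": [0,0,0],"claw": 8.5},
    {"offset": [0,0,0],"twist": [0,0,0],"claw": 5.5},
    {"offset": [0,0,0],"twist": [0,0,0],"claw": 5.2},
    {"offset": [0,0,0],"twist": [0,0,0],"claw": 4.9},
  ],
)

```text
time: 5.87
tool_pos: [0.6256, -0.2121, 0.0386]
orientation: [-179.9, 0.0, 66.3]
ft_force: [1.2, -0.4, 0.9]
grip_width: 0.0511
grip_force: 0.5
```

Call:
jog_arm(
  moves=[
    {"offset": [0,0,0],"twist": [0,0,0],"claw": 4.5},
    {"offset": [0,0,0],"twist": [0,0,0],"claw": 4},
    {"offset": [0,0,0],"twist": [0,0,0],"claw": 3.5},
    {"offset": [0,0,0],"twist": [0,0,0],"claw": 3.5},
    {"offset": [0,0,0],"twist": [0,0,0],"claw": 3.5},
  ],
)

```text
time: 6.28
tool_pos: [0.6259, -0.2121, 0.0389]
orientation: [-180.0, 0.0, 66.3]
ft_force: [0.3, 0.3, 5.6]
grip_width: 0.0468
grip_force: 61.9
```

Run:
```python
from h import *
from bench import telemetry
s=telemetry.observe();print(s["tool_pos"],s["orientation"],s["ft_force"],s["grip_width"],s["grip_force"])
```

```text
[ 0.62587196 -0.21212232  0.03888784] [-1.79954008e+02  1.01219034e-02  6.63051481e+01] [0.30217887 0.25809133 5.59750772] 0.04675512001940864 61.877586990594864
```

Call:
jog_arm(
  moves=[
    {"offset": [0,0,-1.0],"twist": [0,0,0],"claw": 3.5},
    {"offset": [0,0,-3.0],"twist": [0,0,0],"claw": 3.5},
    {"offset": [0,0,-4.0],"twist": [0,0,0],"claw": 3.5},
    {"offset": [0,0,-4.0],"twist": [0,0,0],"claw": 3.5},
    {"offset": [0,0,-4.0],"twist": [0,0,0],"claw": 3.5},
  ],
)

```text
time: 6.7
tool_pos: [0.6248, -0.212, 0.2]
orientation: [-179.8, 0.1, 66.3]
ft_force: [1.4, -0.5, -1.9]
grip_width: 0.0471
grip_force: 62.2
```

Call:
jog_arm(
  moves=[
    {"offset": [0,0,-2.0],"twist": [0,0,0],"claw": 3.5},
    {"offset": [0,0,0],"twist": [0,0,0],"claw": 3.5},
  ],
)

```text
time: 6.87
tool_pos: [0.6273, -0.2133, 0.2243]
orientation: [179.7, -0.1, 66.3]
ft_force: [0.4, 0.1, -1.7]
grip_width: 0.0469
grip_force: 62.2
```

```bash
cat >> h.py <<'E'
CC=np.array([.6927,.1650,.1117]);_y=np.radians(75.5);CN=np.array([-.5*np.cos(_y),-.5*np.sin(_y),.8660])
CX=np.array([.866*np.cos(_y),.866*np.sin(_y),.5]);CY=np.cross(CN,CX);FT=.0389;XO=-.0003
def goal(ang,h,cn=None):
    "tool pose holding the pot coaxial, rib at ang deg from the dot, foot h above the floor"
    t=np.radians(ang);x=np.cos(t)*CX+np.sin(t)*CY
    return CC+CN*(h+FT)-XO*x, R.from_matrix(np.c_[x,np.cross(-CN,x),-CN])
def togo(ang,h):
    from bench import telemetry
    s=telemetry.observe();o,w=delta(s["tool_pos"],s["orientation"],*goal(ang,h))
    print("t",s["time"],"pos",s["tool_pos"].round(4),"off",o.round(3),"tw",w.round(4),"F",s["ft_force"].round(1),"j",s["joint_pos"].round(0),"w",round(s["grip_width"],4))
E
python3 -c "
from h import *;togo(60,.08);togo(0,.08)"
```

```text
t 6.8667 pos [ 0.6273 -0.2133  0.2243] off [31.401 -8.312  0.937] tw [-0.2331  0.5049 -1.1776] F [ 0.4  0.1 -1.7] j [-14.  28.  41.  80. -18.  78.   4.] w 0.0469
t 6.8667 pos [ 0.6273 -0.2133  0.2243] off [31.418 -8.288  0.93 ] tw [ 0.0477  0.5219 -0.1559] F [ 0.4  0.1 -1.7] j [-14.  28.  41.  80. -18.  78.   4.] w 0.0469
```

Call:
jog_arm(
  moves=[
    {"offset": [2.5,-0.65,0],"twist": [0,0,0],"claw": 3.5},
    {"offset": [3.7,-1.0,0],"twist": [0,0,0],"claw": 3.5},
    {"offset": [3.7,-1.0,0],"twist": [0,0,0],"claw": 3.5},
    {"offset": [3.7,-1.0,0],"twist": [0,0,0],"claw": 3.5},
    {"offset": [3.7,-1.0,0],"twist": [0,0,0],"claw": 3.5},
  ],
)

```text
time: 7.28
tool_pos: [0.6519, -0.0331, 0.2173]
orientation: [-179.8, 0.1, 66.3]
ft_force: [1.2, -0.2, -2.5]
grip_width: 0.0469
grip_force: 62.3
```

Call:
jog_arm(
  moves=[
    {"offset": [3.7,-1.0,0],"twist": [0,0,0],"claw": 3.5},
    {"offset": [3.7,-1.0,0],"twist": [0,0,0],"claw": 3.5},
    {"offset": [3.7,-1.0,0],"twist": [0,0,0],"claw": 3.5},
    {"offset": [2.5,-0.65,0],"twist": [0,0,0],"claw": 3.5},
    {"offset": [0,0,0],"twist": [-0.0194,0.0421,-0.0981],"claw": 3.5},
  ],
)

```text
time: 7.7
tool_pos: [0.6732, 0.1154, 0.2151]
orientation: [179.2, -2.4, 72.5]
ft_force: [0.2, 2.2, -3.6]
grip_width: 0.0469
grip_force: 62.4
```

Call:
jog_arm(
  moves=[
    {"offset": [0,0,0],"twist": [-0.0194,0.0421,-0.0981],"claw": 3.5},
    {"offset": [0,0,0],"twist": [-0.0194,0.0421,-0.0981],"claw": 3.5},
    {"offset": [0,0,0],"twist": [-0.0194,0.0421,-0.0981],"claw": 3.5},
    {"offset": [0,0,0],"twist": [-0.0194,0.0421,-0.0981],"claw": 3.5},
    {"offset": [0,0,0],"twist": [-0.0194,0.0421,-0.0981],"claw": 3.5},
  ],
)

```text
time: 8.12
tool_pos: [0.673, 0.1043, 0.2173]
orientation: [169.5, -11.7, 101.6]
ft_force: [-0.5, -0.3, -2.6]
grip_width: 0.0469
grip_force: 62.3
```

Call:
jog_arm(
  moves=[
    {"offset": [0,0,0],"twist": [-0.0194,0.0421,-0.0981],"claw": 3.5},
    {"offset": [0,0,0],"twist": [-0.0194,0.0421,-0.0981],"claw": 3.5},
    {"offset": [0,0,0],"twist": [-0.0194,0.0421,-0.0981],"claw": 3.5},
    {"offset": [0,0,0],"twist": [-0.0194,0.0421,-0.0981],"claw": 3.5},
    {"offset": [0,0,0],"twist": [-0.0194,0.0421,-0.0981],"claw": 3.5},
  ],
)

```text
time: 8.53
tool_pos: [0.6731, 0.104, 0.2173]
orientation: [156.3, -15.1, 132.8]
ft_force: [-0.3, 0.3, -2.7]
grip_width: 0.0471
grip_force: 62.3
```

Call:
jog_arm(
  moves=[
    {"offset": [0,0,0],"twist": [-0.0194,0.0421,-0.0981],"claw": 3.5},
    {"offset": [0,0,0],"twist": [0,0,0],"claw": 3.5},
    {"offset": [0,0,0],"twist": [0,0,0],"claw": 3.5},
    {"offset": [0,0,0],"twist": [0,0,0],"claw": 3.5},
  ],
)

```text
time: 8.87
tool_pos: [0.6736, 0.1046, 0.2177]
orientation: [153.8, -15.0, 138.7]
ft_force: [0.2, 1.1, -1.7]
grip_width: 0.0468
grip_force: 62.3
```

```bash
python3 -c "
from h import *;togo(60,.03)"
```

```text
t 8.8667 pos [0.6736 0.1046 0.2177] off [-0.197  0.348  5.455] tw [-0.0049 -0.0057 -0.0076] F [ 0.2  1.1 -1.7] j [-13.  23.  19.  87. -39.  70.  63.] w 0.0468
```

Call:
jog_arm(
  moves=[
    {"offset": [-0.2,0.35,1.4],"twist": [-0.005,-0.006,-0.008],"claw": 3.5},
    {"offset": [0,0,2.0],"twist": [0,0,0],"claw": 3.5},
    {"offset": [0,0,2.0],"twist": [0,0,0],"claw": 3.5},
    {"offset": [0,0,0],"twist": [0,0,0],"claw": 3.5},
    {"offset": [0,0,0],"twist": [0,0,0],"claw": 3.5},
  ],
)

```text
time: 9.28
tool_pos: [0.6836, 0.1327, 0.172]
orientation: [153.4, -14.5, 139.2]
ft_force: [1.1, 0.3, -1.0]
grip_width: 0.0467
grip_force: 62.3
```

Run:
```python
from h import *;togo(60,.03)
from bench import optics
c=optics.calibration("wrist");im,d=optics.get_image("wrist");np.savez("w3.npz",im=im,d=d,**c)
s,_=optics.get_image("scene");t,_=optics.get_image("top")
cv2.imwrite("pics/w3.png",np.hstack([cv2.resize(im,(400,300)),cv2.resize(t[70:190,85:245],(400,300),interpolation=cv2.INTER_CUBIC)]))
togo(60,.03)
```

```text
t 9.2833 pos [0.6836 0.1327 0.172 ] off [-0.091 -0.062  0.011] tw [-0.0005 -0.0018  0.0038] F [ 1.1  0.3 -1. ] j [-14.  26.  18.  89. -41.  65.  64.] w 0.0467
t 9.4333 pos [0.6851 0.1305 0.1742] off [ 0.108 -0.125  0.286] tw [0.0027 0.0019 0.0039] F [-0.  -0.4 -1.9] j [-14.  26.  18.  89. -41.  65.  64.] w 0.0466
```

View pics/w3.png

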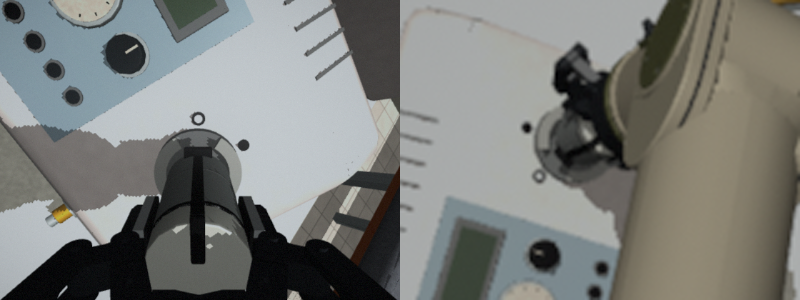

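The rib lines up with the open ring: both are near half-scale column 198. I'll let it settle, descend to just above the lip and re-measure.

Call:
jog_arm(
  moves=[
    {"offset": [0.05,-0.08,0.6],"twist": [0.001,0.001,0.004],"claw": 3.5},
    {"offset": [0,0,0.7],"twist": [0,0,0],"claw": 3.5},
    {"offset": [0,0,0],"twist": [0,0,0],"claw": 3.5},
    {"offset": [0,0,0],"twist": [0,0,0],"claw": 3.5},
    {"offset": [0,0,0],"twist": [0,0,0],"claw": 3.5},
  ],
)

```text
time: 9.85
tool_pos: [0.6852, 0.1374, 0.161]
orientation: [153.4, -14.5, 139.0]
ft_force: [0.0, -0.4, -2.6]
grip_width: 0.0468
grip_force: 62.3
```

Run:
```python
from h import *;togo(60,.017)
from bench import optics
c=optics.calibration("wrist");im,d=optics.get_image("wrist");np.savez("w4.npz",im=im,d=d,**c)
togo(60,.017)
optics.get_image("wrist");togo(60,.017)
# overlay of the predicted collar and pot outlines
a=np.linspace(0,2*np.pi,200)[:,None]
def circ(h,r): return CC+CN*h+r*(np.cos(a)*CX+np.sin(a)*CY)
B=cv2.resize(im,None,fx=2,fy=2,interpolation=cv2.INTER_CUBIC)
t=np.radians(60);rx=np.cos(t)*CX+np.sin(t)*CY;ry=np.cross(CN,rx)
for P,col in((circ(.013,.036),(0,0,255)),(circ(.017+.09,.024),(0,255,0)),(np.array([CC+CN*(.017+.09)+rx*.0277,CC+CN*(.017+.016)+rx*.0277]),(255,255,0)),(CC+CN*.023+rx*.0285+ry*np.array([[-.01],[.01]]),(255,0,255))):
    cv2.polylines(B,[(proj(c,P)*2).round().astype(np.int32)],False,col,1)
cv2.imwrite("pics/w4.png",B[240:840,160:960])
```

```text
t 9.85 pos [0.6852 0.1374 0.161 ] off [0.007 0.033 0.111] tw [ 0.0004 -0.0012 -0.0001] F [ 0.  -0.4 -2.6] j [-15.  26.  17.  89. -42.  64.  65.] w 0.0468
t 9.9 pos [0.6853 0.1372 0.1612] off [0.023 0.025 0.133] tw [ 0.0006 -0.0008 -0.    ] F [-0.4  0.2 -2.1] j [-15.  26.  17.  89. -42.  64.  65.] w 0.0473
t 9.95 pos [0.6853 0.1372 0.1612] off [0.025 0.024 0.139] tw [ 0.0007 -0.0008 -0.0001] F [ 0.2 -0.8 -2.8] j [-15.  26.  17.  89. -42.  64.  65.] w 0.0466
```

View pics/w4.png

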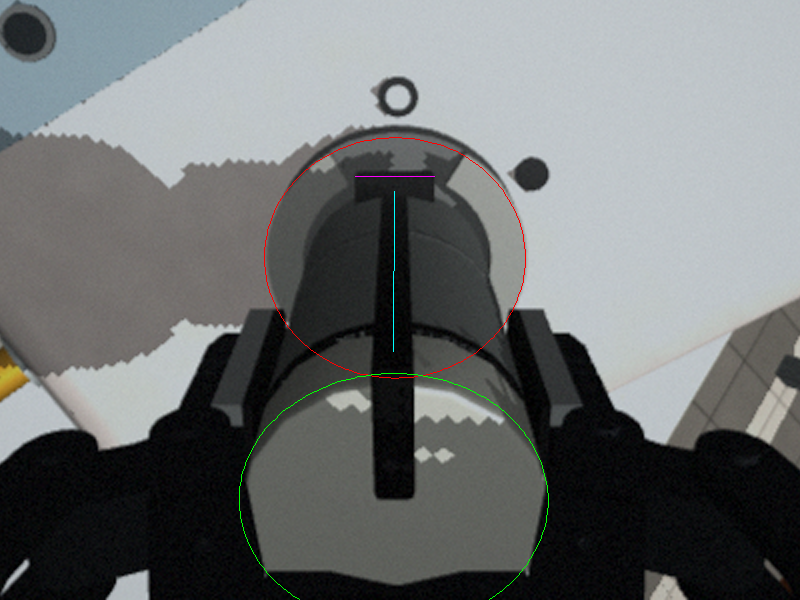

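The overlay agrees: the lug's edge (px 355–434) sits centred in front of the wide mouth (about 335–465), and the pot axis lies on the collar axis. Descending now.

Call:
jog_arm(
  moves=[
    {"offset": [0.02,0.02,0.4],"twist": [0,0,0],"claw": 3.5},
    {"offset": [0,0,0.4],"twist": [0,0,0],"claw": 3.5},
    {"offset": [0,0,0.3],"twist": [0,0,0],"claw": 3.5},
    {"offset": [0,0,0],"twist": [0,0,0],"claw": 3.5},
    {"offset": [0,0,0],"twist": [0,0,0],"claw": 3.5},
  ],
)

```text
time: 10.37
tool_pos: [0.6863, 0.1432, 0.1513]
orientation: [153.4, -14.6, 139.0]
ft_force: [-0.4, 0.4, -2.0]
grip_width: 0.0472
grip_force: 62.3
```

```bash
python3 -c "
from h import *;togo(60,0)"
```

```text
t 10.3667 pos [0.6863 0.1432 0.1513] off [-0.039  0.022  0.669] tw [ 0.     -0.0016  0.0001] F [-0.4  0.4 -2. ] j [-15.  27.  17.  90. -42.  63.  65.] w 0.0472
```

Call:
jog_arm(
  moves=[
    {"offset": [-0.03,0.02,0.3],"twist": [0,0,0],"claw": 3.5},
    {"offset": [0,0,0.2],"twist": [0,0,0],"claw": 3.5},
    {"offset": [0,0,0.1],"twist": [0,0,0],"claw": 3.5},
    {"offset": [0,0,0],"twist": [0,0,0],"claw": 3.5},
    {"offset": [0,0,0],"twist": [0,0,0],"claw": 3.5},
  ],
)

```text
time: 10.78
tool_pos: [0.6876, 0.1458, 0.1464]
orientation: [153.4, -14.5, 139.0]
ft_force: [-0.8, 0.1, -2.3]
grip_width: 0.047
grip_force: 62.3
```

```bash
python3 -c "
from h import *;togo(60,0)"
```

```text
t 10.7833 pos [0.6876 0.1458 0.1464] off [ 0.01  -0.013  0.11 ] tw [ 0.0004 -0.0011  0.0001] F [-0.8  0.1 -2.3] j [-15.  28.  17.  90. -42.  62.  65.] w 0.047
```

Call:
jog_arm(
  moves=[
    {"offset": [0,0,0.1],"twist": [0,0,0],"claw": 3.5},
    {"offset": [0,0,0],"twist": [0,0,0],"claw": 3.5},
    {"offset": [0,0,0.1],"twist": [0,0,0],"claw": 3.5},
    {"offset": [0,0,0],"twist": [0,0,0],"claw": 3.5},
    {"offset": [0,0,0],"twist": [0,0,0],"claw": 3.5},
  ],
)

```text
time: 11.2
tool_pos: [0.6879, 0.1468, 0.1447]
orientation: [153.4, -14.5, 139.0]
ft_force: [0.1, -0.2, -3.0]
grip_width: 0.0469
grip_force: 62.3
```

```bash
python3 -c "
from h import *;togo(60,0)"
```

```text
t 11.2 pos [0.6879 0.1468 0.1447] off [ 0.009 -0.014 -0.092] tw [ 0.0005 -0.0012  0.0001] F [ 0.1 -0.2 -3. ] j [-15.  28.  17.  90. -42.  62.  65.] w 0.0469
```

Call:
jog_arm(
  moves=[
    {"offset": [0,0,0.1],"twist": [0,0,0],"claw": 3.5},
    {"offset": [0,0,0],"twist": [0,0,0],"claw": 3.5},
    {"offset": [0,0,0],"twist": [0,0,0],"claw": 3.5},
  ],
)

```text
time: 11.45
tool_pos: [0.6881, 0.1472, 0.144]
orientation: [153.4, -14.5, 139.0]
ft_force: [0.7, -0.2, -1.4]
grip_width: 0.047
grip_force: 62.7
```

Call:
jog_arm(
  moves=[
    {"offset": [0,0,0.1],"twist": [0,0,0],"claw": 3.5},
    {"offset": [0,0,0],"twist": [0,0,0],"claw": 3.5},
    {"offset": [0,0,0],"twist": [0,0,0],"claw": 3.5},
  ],
)

```text
time: 11.7
tool_pos: [0.6882, 0.1472, 0.144]
orientation: [153.4, -14.5, 139.0]
ft_force: [-4.7, -3.3, 5.8]
grip_width: 0.0466
grip_force: 63.6
```

```bash
python3 -c "
from h import *;togo(60,0)"
```

```text
t 11.7 pos [0.6882 0.1472 0.144 ] off [ 0.029 -0.025 -0.173] tw [ 0.001  -0.0008  0.0001] F [-4.7 -3.3  5.8] j [-15.  28.  17.  90. -42.  62.  65.] w 0.0466
```

The pot is on the floor (about 8 N of contact). I'll ease off slightly and turn it clockwise (+ about tool z).

Call:
jog_arm(
  moves=[
    {"offset": [0.02,-0.02,-0.06],"twist": [0,0,0],"claw": 3.5},
    {"offset": [0,0,0],"twist": [0,0,0.05],"claw": 3.5},
    {"offset": [0,0,0],"twist": [0,0,0.08],"claw": 3.5},
    {"offset": [0,0,0],"twist": [0,0,0.08],"claw": 3.5},
    {"offset": [0,0,0],"twist": [0,0,0.08],"claw": 3.5},
  ],
)

```text
time: 12.12
tool_pos: [0.6885, 0.147, 0.144]
orientation: [158.4, -21.4, 122.8]
ft_force: [1.4, -2.1, 0.6]
grip_width: 0.0468
grip_force: 62.7
```

```bash
python3 -c "
from h import *;togo(0,-.0015)"
```

```text
t 12.1167 pos [0.6885 0.147  0.144 ] off [ 0.036 -0.023 -0.019] tw [ 1.500e-03 -7.000e-04  7.534e-01] F [ 1.4 -2.1  0.6] j [-17.  28.  19.  90. -44.  63.  49.] w 0.0468
```

Call:
jog_arm(
  moves=[
    {"offset": [0.02,-0.02,0],"twist": [0,0,0.08],"claw": 3.5},
    {"offset": [0,0,0],"twist": [0,0,0.08],"claw": 3.5},
    {"offset": [0,0,0],"twist": [0,0,0.08],"claw": 3.5},
    {"offset": [0,0,0],"twist": [0,0,0.08],"claw": 3.5},
    {"offset": [0,0,0],"twist": [0,0,0.08],"claw": 3.5},
  ],
)

```text
time: 12.53
tool_pos: [0.6883, 0.1473, 0.1441]
orientation: [168.6, -28.0, 98.6]
ft_force: [1.5, -0.7, 0.6]
grip_width: 0.047
grip_force: 62.6
```

Call:
jog_arm(
  moves=[
    {"offset": [0,0,0],"twist": [0,0,0.08],"claw": 3.5},
    {"offset": [0,0,0],"twist": [0,0,0.08],"claw": 3.5},
    {"offset": [0,0,0],"twist": [0,0,0.08],"claw": 3.5},
    {"offset": [0,0,0],"twist": [0,0,0],"claw": 3.5},
    {"offset": [0,0,0],"twist": [0,0,0],"claw": 3.5},
  ],
)

```text
time: 12.95
tool_pos: [0.688, 0.1472, 0.144]
orientation: [176.0, -29.8, 83.4]
ft_force: [0.1, -1.0, 2.9]
grip_width: 0.047
grip_force: 62.8
```

```bash
python3 -c "
from h import *;togo(0,-.0015)"
```

```text
t 12.95 pos [0.688  0.1472 0.144 ] off [ 0.003  0.007 -0.023] tw [ 0.0007 -0.001   0.1198] F [ 0.1 -1.   2.9] j [-21.  29.  25.  90. -47.  64.  14.] w 0.047
```

Call:
jog_arm(
  moves=[
    {"offset": [0,0,0],"twist": [0,0,0.06],"claw": 3.5},
    {"offset": [0,0,0],"twist": [0,0,0.06],"claw": 3.5},
    {"offset": [0,0,0],"twist": [0,0,0],"claw": 3.5},
    {"offset": [0,0,0],"twist": [0,0,0],"claw": 3.5},
  ],
)

```text
time: 13.28
tool_pos: [0.688, 0.1473, 0.144]
orientation: [179.9, -30.1, 75.6]
ft_force: [0.7, -3.2, 4.4]
grip_width: 0.047
grip_force: 62.9
```

Run:
```python
from h import *;togo(0,-.0015)
from bench import optics
c=optics.calibration("wrist");im,d=optics.get_image("wrist")
a=np.linspace(0,2*np.pi,200)[:,None]
B=cv2.resize(im,None,fx=2,fy=2,interpolation=cv2.INTER_CUBIC)
for P,col in((CC+CN*.013+.036*(np.cos(a)*CX+np.sin(a)*CY),(0,0,255)),(np.array([CC+CN*.09+CX*.0277,CC+CN*.016+CX*.0277]),(255,255,0))):
    cv2.polylines(B,[(proj(c,P)*2).round().astype(np.int32)],False,col,1)
cv2.imwrite("pics/w5.png",B[240:840,160:960])
```

```text
t 13.2833 pos [0.688  0.1473 0.144 ] off [ 0.003  0.014 -0.022] tw [ 0.0005 -0.0012  0.001 ] F [ 0.7 -3.2  4.4] j [-22.  29.  26.  90. -47.  64.   8.] w 0.047
```

View pics/w5.png

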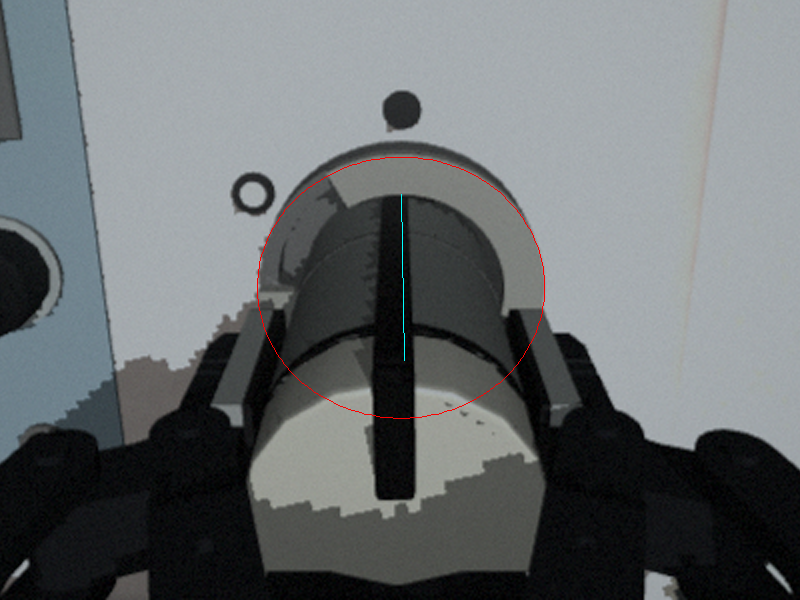

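The rib points at the solid dot (401,110) and the lug is under the lip. Releasing and withdrawing along the collar axis.

Call:
jog_arm(
  moves=[
    {"offset": [0,0,0],"twist": [0,0,0],"claw": 4.8},
    {"offset": [0,0,0],"twist": [0,0,0],"claw": 5.5},
    {"offset": [0,0,0],"twist": [0,0,0],"claw": 7},
    {"offset": [0,0,0],"twist": [0,0,0],"claw": 8.5},
    {"offset": [0,0,0],"twist": [0,0,0],"claw": 8.5},
  ],
)

```text
time: 13.75
tool_pos: [0.6872, 0.1479, 0.1432]
orientation: [-179.8, -30.1, 75.4]
ft_force: [0.4, -1.0, 0.4]
grip_width: 0.0851
grip_force: 0.0
```

Call:
jog_arm(
  moves=[
    {"offset": [0,0,0],"twist": [0,0,0],"claw": 8.5},
    {"offset": [0,0,0],"twist": [0,0,0],"claw": 8.5},
    {"offset": [0,0,-1],"twist": [0,0,0],"claw": 8.5},
    {"offset": [0,0,-2],"twist": [0,0,0],"claw": 8.5},
    {"offset": [0,0,-3],"twist": [0,0,0],"claw": 8.5},
  ],
)

```text
time: 14.17
tool_pos: [0.6786, 0.1194, 0.1943]
orientation: [-179.6, -30.0, 75.3]
ft_force: [0.3, -0.3, 0.5]
grip_width: 0.085
grip_force: 0.0
```

Call:
jog_arm(
  moves=[
    {"offset": [0,0,-3],"twist": [0,0,0],"claw": 8.5},
    {"offset": [0,0,-3],"twist": [0,0,0],"claw": 8.5},
    {"offset": [0,0,-3],"twist": [0,0,0],"claw": 8.5},
    {"offset": [0,0,0],"twist": [0,0,0],"claw": 8.5},
    {"offset": [0,0,0],"twist": [0,0,0],"claw": 8.5},
  ],
)

```text
time: 14.58
tool_pos: [0.6695, 0.0729, 0.276]
orientation: [179.9, -30.1, 75.3]
ft_force: [-0.6, 0.4, -0.3]
grip_width: 0.0848
grip_force: 0.0
```

Run:
```python
from h import *;togo(0,0)
from bench import optics
c=optics.calibration("wrist");im,d=optics.get_image("wrist")
P=(pts(c,d)-CC)@np.c_[CX,CY,CN]
m=(d>0)&(np.hypot(P[...,0],P[...,1])<.035)&(P[...,2]>.08)&(P[...,2]<.1);Q=P[m]
print("lid pts",m.sum(),"h pct",np.percentile(Q[:,2],[10,50,90]))
ct=max(cv2.findContours(m.astype(np.uint8),0,cv2.CHAIN_APPROX_NONE)[0],key=cv2.contourArea)[:,0]
W=np.array([ray(c,a,b,CN,CC+.09*CN)-CC for a,b in ct])@np.c_[CX,CY]
from scipy.optimize import least_squares
print("lid centre in collar,r",least_squares(lambda p:np.hypot(W[:,0]-p[0],W[:,1]-p[1])-p[2],[0,0,.024],loss="soft_l1",f_scale=.0005).x)
B=im.copy();a=np.linspace(0,2*np.pi,200)[:,None]
for L,col in((CC+CN*.013+.036*(np.cos(a)*CX+np.sin(a)*CY),(0,0,255)),(CC+CN*.09+.024*(np.cos(a)*CX+np.sin(a)*CY),(0,255,0)),(np.array([CC+CN*.093,CC+CN*.093+CX*.0277,CC+CN*.016+CX*.0277]),(255,255,0))):
    cv2.polylines(B,[proj(c,L).round().astype(np.int32)],False,col,1)
cv2.imwrite("pics/w6.png",B)
```

```text
t 14.5833 pos [0.6695 0.0729 0.276 ] off [ 0.016 -0.117 15.09 ] tw [ 0.0038 -0.0018 -0.0028] F [-0.6  0.4 -0.3] j [-19.  21.  30.  84. -42.  78.   4.] w 0.0848
lid pts 3602 h pct [0.08837263 0.08944431 0.09070526]
lid centre in collar,r [0.0009239  0.00192753 0.02378652]
```

View pics/w6.png

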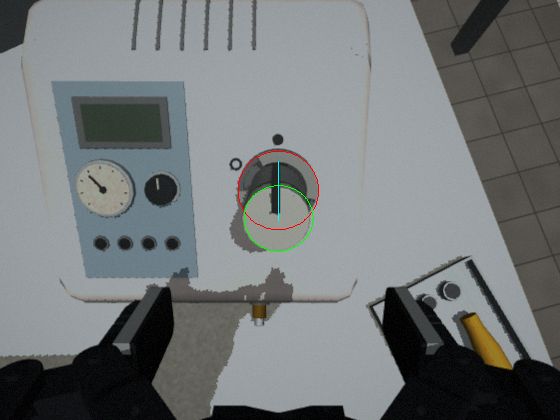

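The pot is seated: lid height 89.4 mm over the floor, centred within about 2 mm, rib parallel to the dot direction, gripper clear. Handing in.

```bash
python3 -c "
from bench import job;print(job.close_job())"
```

```text
the job is handed in; nothing more can be done
None
```

The pot is fully down in the collar and turned clockwise so its rib faces the solid dot; I released it, withdrew the gripper clear and handed the job in at about 14.6 s of the 42 s, but no verdict was returned.

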